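# Push two pipe offcuts up a two-lane ramp to their stops

### The arm

A 6-joint arm with a two-finger parallel gripper is mounted at the origin on a cart in front of the work surface, level with it; the furniture and walls round the work are solid. World frame = base frame: x ahead of the robot, y to its left, z up, the work surface at z = 0. Lengths are in mm, angles in rad, forces in N, time in s.
With the tool pointing down it reaches from about 425 to 925 mm from the base axis. Payload 12.5 kg.
Tool frame: the origin (TCP) lies at the very end of the fingers, on their centre line; the grasp point (between the pads) lies 19 mm behind it; z points along the fingers, x is the direction in which the jaws open and shut, and the axes are right-handed (so a half turn about z gives the same grasp; the last joint's range is limited). The gripper opens to 85 mm and grips with 20 to 120 N. Pads are 22 mm wide; open, the fingers measure 114 mm over their backs; the gripper's body (76 mm by 85 mm) begins 54 mm behind the grasp point. The pads swing forward as they close: fully open they stand 13 mm farther back than shut.
Start: joints at [-1.441, 0.491, 1.559, -0, 1.092, -0.106], TCP at [146.035, -607.716, 231.327] pointing down, gripper open.
Joint ranges: [-3.1, 3.1], [-0.84, 2.19], [0.05, 2.79], [-1.13, 4.28], [0.06, 2.93], [-2.69, 2.69]. Speed limits (rad/s): [2.22, 2.22, 2.79, 3.14, 3.14, 3.14].

### API

Orientations are given as a unit quaternion [w, x, y, z].
In Python, from cell import bot gives the robot as it stands.
- The arm moves only by the shell command python3 -m handwheel 'ROWS' [OPENING]. ROWS is JSON, a list of rows, each a list of 4 numbers: the shift along the tool's x, y, z in cm, then the turn about the tool's z in rad. A call has 1 to 10 rows; each row shifts and turns the commanded pose from where the row before left it, along the tool's axes as they then stand; what a row does not reach is not made up. A row lasts 1/12 s, in which the tool goes at most 41.7 mm and 7.16 degrees, less where a joint would pass 70% of its speed; a pose out of reach is approached as far as the arm can. A call with a gripper value outside its range is refused whole. OPENING is the opening, from -1 (shut) to 1 (fully open), set as the call begins (- or left out, the last holds). The fingers move at their own pace and stop on an object; the grip force is fixed at half the most. Time passes only in rows, so rows that do not move let the fingers close. It gives the time, the measured TCP pose, the force and the opening at its end, in the units of the state.
- bot.get_obs(): the state, without advancing time (a new reading comes with each control period).
- bot.camera(name): name is "scene" or "top"; returns (picture, depth): 384x512x3 uint8, red, green, blue; 384x512 float32, mm along the optical axis (not along the pixel's ray), 0 where there is no reading.
- bot.camera_info(name): a dict with "K" (3x3 intrinsics, pixels), "position" and "attitude" of the camera in the world. Camera axes: x right, y down, z forward; pixel columns grow to the right and rows downward; lengths in mm; the calibration is good to about 2 mm. A picture is of the moment at which its call begins. camera_info takes no time and is no camera call.
- bot.finish_job(): hands the job in, once; it reports no verdict.
The state is a dict: "t": time; "q": joint angles; "joint_vel": joint speeds; "effort": joint torques, N m; "tcp_pos": TCP position; "ee_rot": TCP orientation; "ft_force": force on the tool from outside, world axes, zero at the start; "torque": the same for the moment, N m; "width": opening from 0.0 (shut) to 1.0 (fully open).
Only numpy, scipy, OpenCV 4.12 (cv2) and the standard library are available. Lean on these libraries where they do the work, as an engineer would, in place of code of your own. Each camera call takes 0.05 s, during which the arm holds its last target.

### The job

On the bench stands a two-lane metal ramp with a short pipe offcut lying at the low end of each lane. With the fingertips only, push each offcut steadily up its own lane and over the crest so that it settles against the end stop at the top and stays there. Do not pick the offcuts up, flick them or let them run back down the ramp, and leave the other things on the bench where they are.

Things in the scene. Friction and masses are not known exactly. Their poses are not given: they have to be found in the camera images.
- ramp: Fixed two-lane ramp of bare sheet metal, base 250 x 164 mm. Origin: middle of its underside, on the bench; x points uphill along the lanes, y left, z up; its heading varies. Two straight gutters along x, centred at y = +45 (left) and -45 mm (right), each 56 mm wide inside; side walls 3 mm thick rise 12 mm above the lane floor, which climbs at 8 degrees from z = 22 mm at x = -122 mm.
- crest (a point): Top of the lane floors, midway between the lanes: x = +50, y = 0, z = 46 mm in the ramp's frame. Beyond it the floors fall at 8 degrees to the end stop, upright plates with faces at x = +105 mm and tops at z = 72 mm. An offcut pushed past the crest rolls on to the stop by itself and stays; short of the crest it rolls back down.
- low_bar (a point): Midway between the lanes, level with the round bars, 8 mm high, that lie across each lane floor at the low end, x = -114, z = 27 mm (bar centre) in the ramp's frame. They keep the offcuts from rolling out. Fingers have room behind an offcut, above the bar.
- left_seat (a point): Where the centre of the left offcut must finally be: the centre of a pipe resting on the left lane's floor against the end stop. Fixed to the ramp at x = +83, y = +45, z = 64 mm in its frame.
- right_seat (a point): The same for the right lane: x = +83, y = -45, z = 64 mm in the ramp's frame.
- pipe_left: Dark bare steel pipe offcut in the left lane, 44 mm diameter, 50 mm long, 0.14 to 0.28 kg, free to roll. It lies across the lane (its own y axis is the pipe's axis). Origin at its centre, 22 mm above the lane floor. It starts against the low bar, with its centre at about x = -98, z = 47 mm in the ramp's frame. Its x and z axes turn with it.
- pipe_right: Dark bare steel pipe offcut in the right lane, 44 mm diameter, 50 mm long, 0.14 to 0.28 kg, free to roll. It lies across the lane (its own y axis is the pipe's axis). Origin at its centre, 22 mm above the lane floor. It starts against the low bar, with its centre at about x = -98, z = 47 mm in the ramp's frame. Its x and z axes turn with it.
- solder_spool: Bystander: wire spool standing flat on the bench near the ramp's right side, 54 mm diameter, 30 mm high. Origin at the centre of its underside.
- braid_reel: Bystander: flat reel on the bench near the ramp's left side, 44 mm diameter, 11 mm high. Origin at the centre of its underside.
- eraser: Bystander: eraser lying flat on the bench, 21 x 42 x 12 mm. Origin at the centre of its underside.
- side_cutters: Bystander: side cutters lying flat on the bench, 125 x 42 x 12 mm. Origin at the centre of their underside.
Mind the look-alikes: they are no part of the job. Leave any blue or purple look-alike of the pipe_right alone.

How it is judged (in metres and radians):
At the end, for the whole second after the job is handed in: Both offcuts rest in their own lanes against the end stop: each centre within 8 mm of its seat point, lying across the lane within 0.2 rad, at rest (under 0.02 m/s) (distance between pipe_left and left_seat below 0.008 m and angle between the y axis of each of pipe_left, pipe_right and the y axis of ramp, either way round below 0.2 rad and linear speed of each of pipe_left, pipe_right below 0.02 m/s and distance between pipe_right and right_seat below 0.008 m); the robot touches nothing.
It fails at once if the left offcut is lifted off its lane (by more than 8 to 13 mm) or leaves the ramp (z of pipe_left in the frame of ramp above 0.077 m or (x of pipe_left in the frame of ramp below -0.07 m and z of pipe_left in the frame of ramp above 0.06 m) or (x of pipe_left in the frame of ramp below -0.04 m and z of pipe_left in the frame of ramp above 0.064 m) or (x of pipe_left in the frame of ramp below -0.01 m and z of pipe_left in the frame of ramp above 0.068 m) or (x of pipe_left in the frame of ramp below 0.02 m and z of pipe_left in the frame of ramp above 0.072 m) or z of pipe_left in the frame of ramp below 0.035 m).
It fails at once if the left offcut moves faster than 0.45 m/s (flicked, or left to run back down) (linear speed of pipe_left above 0.45 m/s).
It fails at once if the right offcut is lifted off its lane (by more than 8 to 13 mm) or leaves the ramp (z of pipe_right in the frame of ramp above 0.077 m or (x of pipe_right in the frame of ramp below -0.07 m and z of pipe_right in the frame of ramp above 0.06 m) or (x of pipe_right in the frame of ramp below -0.04 m and z of pipe_right in the frame of ramp above 0.064 m) or (x of pipe_right in the frame of ramp below -0.01 m and z of pipe_right in the frame of ramp above 0.068 m) or (x of pipe_right in the frame of ramp below 0.02 m and z of pipe_right in the frame of ramp above 0.072 m) or z of pipe_right in the frame of ramp below 0.035 m).
It fails at once if the right offcut moves faster than 0.45 m/s (flicked, or left to run back down) (linear speed of pipe_right above 0.45 m/s).
It fails at once if a bystander is moved by more than 15 mm (distance of any of solder_spool, braid_reel, eraser, side_cutters from where it was at the start of the episode above 0.015 m).
It also fails if it takes over 51 s, if anything falls off the work surface, if the arm or the gripper's body presses on something with over 40 N, if the wrist force passes 120 N, or if a joint passes its speed limit or range.

## Working session

There is one attempt and no reset: what is moved stays moved. The work goes in short steps, Python scripts to look and compute and a shell command to move; the robot and the scene stay as the last step left them, time stands still between calls to the robot, and variables do not carry over. Pictures are saved under pics/ and viewed, and the job is handed in when it is done.

```bash
ls; mkdir -p pics; cat > h.py <<'E'
import numpy as np,cv2
from cell import bot
from scipy.spatial.transform import Rotation as R
def cam(n):
    i=bot.camera_info(n); a=i["attitude"]; return np.array(i["K"]),np.array(i["position"]),np.array(a)
def Rm(a):
    a=np.array(a)
    return a if a.shape==(3,3) else R.from_quat(np.r_[a[1:],a[0]]).as_matrix()
def px2w(n,u,v,d):
    K,p,a=cam(n); return p+Rm(a)@(d*np.linalg.inv(K)@np.array([u,v,1.]))
def w2px(n,P):
    K,p,a=cam(n); c=Rm(a).T@(np.array(P)-p); q=K@c; return q[:2]/q[2]
E
python3 - <<'E'
from h import *
for n in("scene","top"):
    print(n,bot.camera_info(n)); r,d=bot.camera(n); cv2.imwrite(f"pics/{n}0.png",r[:,:,::-1]); np.save(f"pics/{n}0.npy",d)
print(bot.get_obs())
E
```

```text
pics
scene {'K': array([[451.3947735 ,   0.        , 256.56398149],
       [  0.        , 451.3947735 , 182.33772655],
       [  0.        ,   0.        ,   1.        ]]), 'position': array([-209.77846559,  569.17984975,  680.64759713]), 'attitude': array([ 0.20306349, -0.34667871,  0.80274677, -0.44065487])}
top {'K': array([[464.27721325,   0.        , 258.59728027],
       [  0.        , 464.27721325, 191.05756715],
       [  0.        ,   0.        ,   1.        ]]), 'position': array([ 448.57732943,  -62.38421895, 1180.48229116]), 'attitude': array([-0.02239614,  0.7090109 , -0.70428996,  0.02788574])}
{'t': 0.1, 'q': array([-1.44058930e+00,  4.91496955e-01,  1.55941303e+00,  3.66931923e-06,
        1.09171417e+00, -1.05594271e-01]), 'joint_vel': array([ 0.00072721, -0.00139229, -0.00187101, -0.00083143, -0.000431  ,
       -0.00027645]), 'effort': array([ 3.23937486e-03, -6.19445372e+01, -2.62025428e+01, -2.02737863e-05,
        2.88304072e-03, -4.38699522e-05]), 'tcp_pos': array([ 146.01235772, -607.48526631,  230.7791784 ]), 'ee_rot': array([-3.61342955e-04,  7.85372591e-01, -6.19023123e-01, -3.68017138e-04]), 'ft_force': array([-0.59924411,  0.51211004, -0.95944966]), 'torque': array([ 0.01725458, -0.00865953, -0.03774033]), 'width': 0.9963734168979039}
```

View pics/scene0.png

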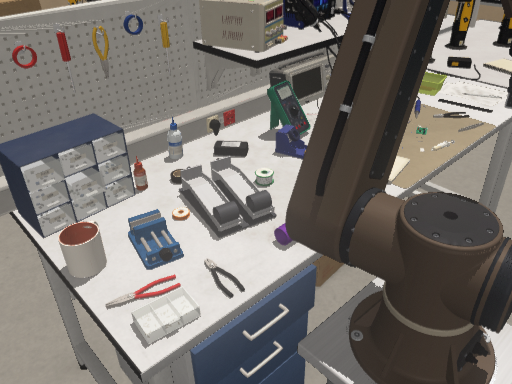

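View pics/top0.png

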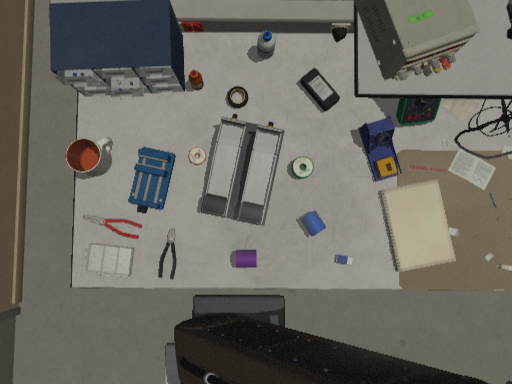

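```bash
python3 - <<'E'
from h import *
r=cv2.imread("pics/top0.png")[105:275,180:340]
cv2.imwrite("pics/top0c.png",cv2.resize(r,None,fx=3.5,fy=3.5,interpolation=cv2.INTER_CUBIC))
d=np.load("pics/top00.npy") if 0 else np.load("pics/top0.npy")
for u,v in [(241,170),(215,205),(250,212),(220,260),(250,225),(225,150),(262,160)]:
    print(u,v,px2w("top",u,v,d[v,u]).round(1))
E
```

```text
241 170 [585.3 -26.2   9.1]
215 205 [493.6  33.4  68.6]
250 212 [477.4 -50.5  68.9]
220 260 [357.7  25.   -1.5]
250 225 [446.3 -50.   -3.6]
225 150 [631.2  12.9  40.5]
262 160 [606.7 -78.9  41.8]
```

View pics/top0c.png

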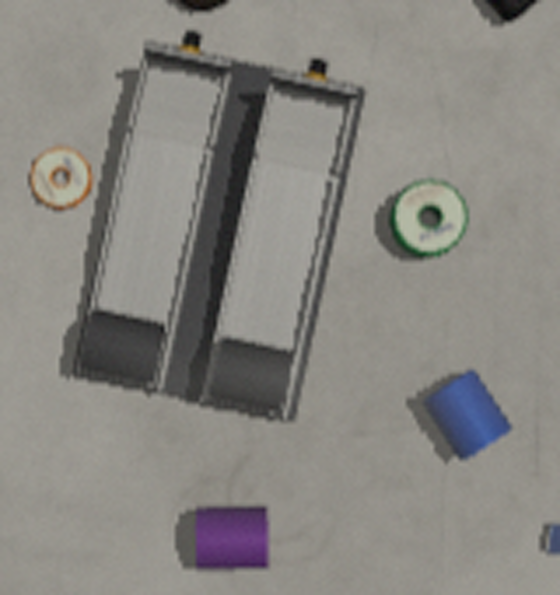

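```bash
cat > fit.py <<'E'
from h import *
from scipy.optimize import minimize
def cloud(n,d,u0=180,u1=340,v0=105,v1=275):
    v,u=np.mgrid[v0:v1,u0:u1]; z=d[v0:v1,u0:u1]
    K,p,a=cam(n); c=np.stack([(u-K[0,2])/K[0,0]*z,(v-K[1,2])/K[1,1]*z,z],-1)
    return p+c@Rm(a).T, z>0
if __name__=="__main__":
    d=np.load("pics/top0.npy"); P,m=cloud("top",d); 
    P=P[m]; off=np.median(P[P[:,2]<8][:,2]); print("bench z",off)
    def loc(t):
        c,s=np.cos(t[2]),np.sin(t[2]); D=P[:,:2]-t[:2]
        return D@np.array([c,s]),D@np.array([-s,c])
    T=np.tan(np.radians(8))
    def cost(t):
        x,y=loc(t); z=P[:,2]-off
        ly=abs(abs(y)-45)
        fl=np.where(x<50,46-(50-x)*T,46-(x-50)*T)
        e=[]
        i=(ly<28)&(x>-70)&(x<104); e.append(np.minimum(abs(z[i]-fl[i]),15))
        i=(ly>28)&(ly<31)&(x>-115)&(x<100); e.append(np.minimum(abs(z[i]-fl[i]-12),15)*.5)
        i=((abs(y)>85)|(x<-129)|(x>116))&(abs(y)<110)&(x>-150)&(x<135); e.append(np.minimum(abs(z[i]),15))
        # pipes
        dx=np.clip(abs(x+98),0,22); pz=47+np.sqrt(22**2-np.minimum(dx,21.9)**2)
        i=(ly<24)&(abs(x+98)<18); e.append(np.minimum(abs(z[i]-pz[i]),15))
        return sum(k.sum() for k in e)/sum(len(k) for k in e)
    best=min((minimize(cost,[575+a,-22+b,y],method="Nelder-Mead",options=dict(initial_simplex=None)) for a in(-10,0,10) for b in(-8,0,8) for y in(-.1,-.2,-.3)),key=lambda r:r.fun)
    print(best.x,best.fun)
    t=best.x;c,s=np.cos(t[2]),np.sin(t[2])
    W=lambda x,y,z:np.array([t[0]+c*x-s*y,t[1]+s*x+c*y,z])
    im=cv2.resize(cv2.imread("pics/top0.png")[105:275,180:340],None,fx=3.5,fy=3.5,interpolation=cv2.INTER_CUBIC)
    for sy in(45,-45):
        for q in [(-98,sy,69),(105,sy,72),(-114,sy+28,35),(-114,sy-28,35),(50,sy+28,58),(50,sy-28,58),(105,sy-31,72),(105,sy+31,72),(-120,sy+25,22),(-120,sy-25,22)]:
            u=(w2px("top",W(*q))-[180,105]+.5)*3.5-.5; cv2.circle(im,tuple(int(k) for k in u),2,(0,0,255),-1)
        for q in[(-98,sy,47),(83,sy,64)]: print(q,W(*q).round(1))
    cv2.imwrite("pics/fit0.png",im)
    # pipe check
    x,y=loc(t); z=P[:,2]-off
    for sy in(45,-45):
        i=(abs(y-sy)<15)&(z>60)&(x<-60); print("pipe",sy,x[i].mean(),y[(abs(y-sy)<45)&(z>62)&(x<-60)].mean(),z[i].max())
E
python3 fit.py
```

```text
bench z 0.17386404843159653
[ 5.83730091e+02 -2.93901726e+01 -2.08814719e-01] 2.0419375702254143
(-98, 45, 47) [497.2  34.9  47. ]
(83, 45, 64) [674.3  -2.6  64. ]
(-98, -45, 47) [478.5 -53.1  47. ]
(83, -45, 64) [655.6 -90.6  64. ]
pipe 45 -98.47933010098822 45.65558282714024 73.91669823914913
pipe -45 -98.48143318751555 -46.07044957886039 72.22463361540395
```

View pics/fit0.png

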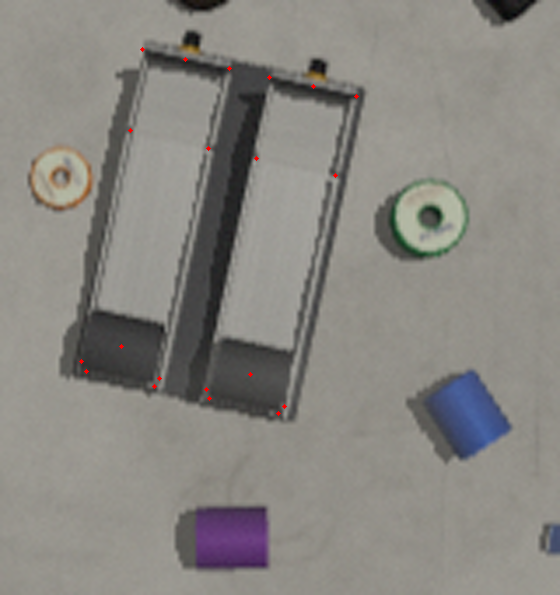

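```bash
cat >> h.py <<'E'
T0=np.array([583.73,-29.39]);YAW=-.2088
ex=np.array([np.cos(YAW),np.sin(YAW)]);ey=np.array([-ex[1],ex[0]])
def st():
    o=bot.get_obs();p=o["tcp_pos"];M=Rm(o["ee_rot"]);D=p[:2]-T0
    print("t",round(o["t"],2),"tcp",p.round(1),"ramp",(D@ex).round(1),(D@ey).round(1),p[2].round(1),"F",o["ft_force"].round(1),"w",round(float(o["width"]),2))
    a=np.arctan2(*(M[:2,0]@np.c_[ex,ey])[::-1]); print("toolx angle in ramp +pi/2:",round(float(a+np.pi/2),3),"tilt",M[:,2].round(3))
    return p,M
def to(x,y,z):
    p,M=st();w=np.r_[T0+x*ex+y*ey,z];print("tool shift cm",((M.T@(w-p))/10).round(2))
def tow(x,y,z):
    p,M=st();print("tool shift cm",((M.T@(np.array([x,y,z])-p))/10).round(2))
E
python3 -m handwheel '[[0,0,0,0.111],[0,0,0,0.111],[0,0,0,0.111],[0,0,0,0.111],[0,0,0,0]]' -1; python3 -c "
from h import *
tow(430,-330,200)"
```

```text
t: 0.52
tcp_pos: [146.0, -607.6, 231.0]
ee_rot: [0.0, -0.628, 0.778, 0.0]
ft_force: [0.1, 0.3, -0.6]
width: 0.296
t 0.52 tcp [ 146.  -607.6  231. ] ramp -308.4 -656.4 231.0 F [ 0.1  0.3 -0.6] w 0.3
toolx angle in ramp +pi/2: -0.004 tilt [-0.     0.001 -1.   ]
tool shift cm [-33.14 -21.88   3.11]
```

```bash
python3 -m handwheel '[[-3.3,-2.2,0],[-3.3,-2.2,0]]' 2>&1 | tail -3; python3 -m handwheel '[[-3.3,-2.2,0,0],[-3.3,-2.2,0,0],[-3.3,-2.2,0,0],[-3.3,-2.2,0,0],[-3.3,-2.2,0,0],[-3.3,-2.2,0,0],[-3.3,-2.2,0,0],[-3.3,-2.2,0,0],[-3.3,-2.2,0,0],[-3.3,-2.2,0,0]]'; python3 -c "
from h import *
to(-145,-45,110)"
```

```text
validation failed for argument at $[0]...
t: 1.35
tcp_pos: [430.6, -328.7, 231.3]
ee_rot: [-0.0, -0.631, 0.775, -0.0]
ft_force: [0.2, 0.1, 0.4]
width: 0.0
t 1.35 tcp [ 430.6 -328.7  231.3] ramp -87.8 -324.5 231.3 F [0.2 0.1 0.4] w 0.0
toolx angle in ramp +pi/2: 0.005 tilt [-0. -0. -1.]
tool shift cm [-27.98   5.59  12.13]
```

```bash
python3 -m handwheel '[[-2.8,0.56,0.6,0],[-2.8,0.56,0.6,0],[-2.8,0.56,0.6,0],[-2.8,0.56,0.6,0],[-2.8,0.56,0.6,0],[-2.8,0.56,0.6,0],[-2.8,0.56,0.6,0],[-2.8,0.56,0.6,0],[-2.8,0.56,0.6,0],[-2.8,0.56,0.6,0]]'; python3 -m handwheel '[[0,0,0,0],[0,0,0,0]]'; python3 - <<'E'
from h import *
to(-145,-45,42)
for n in("scene","top"):
    r,d=bot.camera(n); cv2.imwrite(f"pics/{n}1.png",r[:,:,::-1])
E
```

```text
t: 2.18
tcp_pos: [432.4, -43.5, 171.0]
ee_rot: [0.0, -0.631, 0.775, -0.0]
ft_force: [0.4, 0.5, -0.5]
width: -0.0
t: 2.35
tcp_pos: [432.5, -43.8, 171.1]
ee_rot: [-0.0, -0.632, 0.775, 0.0]
ft_force: [-0.3, 0.3, -0.5]
width: -0.003
t 2.35 tcp [432.5 -43.8 171.1] ramp -145.0 -45.5 171.1 F [-0.3  0.3 -0.5] w -0.0
toolx angle in ramp +pi/2: 0.007 tilt [-0.001 -0.    -1.   ]
tool shift cm [-0.05 -0.   12.91]
```

View pics/top1.png

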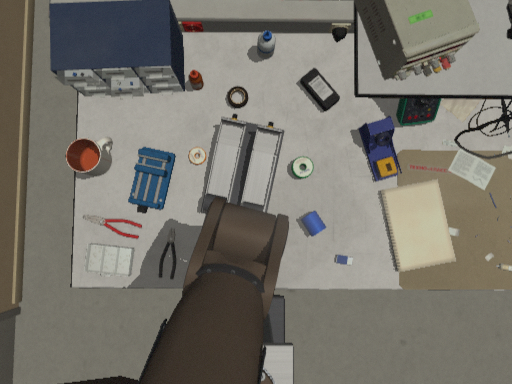

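View pics/scene1.png

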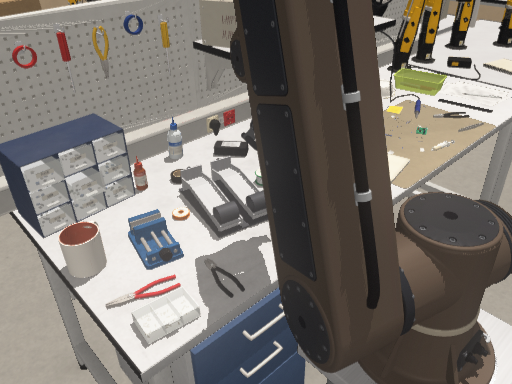

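```bash
python3 -m handwheel '[[0,0,2.5,0],[0,0,2.5,0],[0,0,2.5,0],[0,0,2.5,0],[0,0,2,0],[0,0,1,0],[0,0,0,0]]'; python3 -m handwheel '[[0,-0.3,0,0],[0,-0.3,0,0],[0,-0.3,0,0],[0,-0.2,0,0],[0,-0.2,0,0]]';  python3 -c "
from h import *
st()"
```

```text
t: 3.03
tcp_pos: [432.1, -45.8, 39.6]
ee_rot: [-0.001, -0.63, 0.777, 0.001]
ft_force: [0.7, 0.4, 0.1]
width: -0.004
t: 3.45
tcp_pos: [445.9, -47.7, 41.9]
ee_rot: [0.0, -0.63, 0.777, -0.001]
ft_force: [0.9, -0.1, 0.2]
width: 0.002
t 3.45 tcp [445.9 -47.7  41.9] ramp -131.0 -46.5 41.9 F [ 0.9 -0.1  0.2] w 0.0
toolx angle in ramp +pi/2: 0.001 tilt [ 0.001 -0.    -1.   ]
```

```bash
python3 -m handwheel '[[-0.1,-0.2,-0.03,0],[0,-0.3,-0.04,0],[0,-0.4,-0.06,0],[0,-0.5,-0.07,0]]';  python3 -c "
from h import *
st()"
```

```text
t: 3.78
tcp_pos: [459.1, -49.3, 43.4]
ee_rot: [-0.0, -0.63, 0.777, 0.0]
ft_force: [-1.4, 0.9, 1.2]
width: -0.002
t 3.78 tcp [459.1 -49.3  43.4] ramp -117.8 -45.3 43.4 F [-1.4  0.9  1.2] w -0.0
toolx angle in ramp +pi/2: 0.001 tilt [-0.001  0.    -1.   ]
```

Contact force is showing; I'll keep pushing and check the scene view.

```bash
python3 -m handwheel '[[0,-0.5,-0.07,0],[0,-0.5,-0.07,0],[0,-0.5,-0.07,0],[0,-0.5,-0.07,0],[0,-0.4,-0.05,0]]';  python3 - <<'E'
from h import *
st()
r,d=bot.camera("scene"); cv2.imwrite("pics/scene2.png",cv2.resize(r[130:260,150:330,::-1],None,fx=4,fy=4,interpolation=cv2.INTER_CUBIC))
E
```

```text
t: 4.2
tcp_pos: [483.4, -54.5, 46.6]
ee_rot: [0.0, -0.63, 0.777, -0.0]
ft_force: [-2.0, 0.7, 0.4]
width: 0.001
t 4.2 tcp [483.4 -54.5  46.6] ramp -93.0 -45.4 46.6 F [-2.   0.7  0.4] w 0.0
toolx angle in ramp +pi/2: 0.001 tilt [ 0. -0. -1.]
```

View pics/scene2.png

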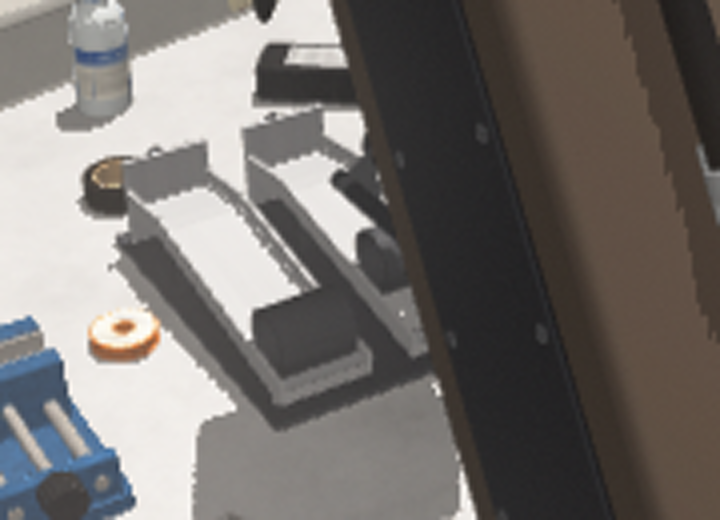

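```bash
python3 - <<'E'
from h import *
for off in(22,26,30,34):
    xc=-93+off; zc=47+(xc+98)*.1405
    u=w2px("scene",np.r_[T0+xc*ex-20*ey,zc]); print(off,((u-[150,130]+.5)*4).round())
u=w2px("scene",np.r_[T0-98*ex+70*ey,47]); print("left end face",((u-[150,130]+.5)*4).round())
E
```

```text
22 [379. 273.]
26 [376. 269.]
30 [373. 265.]
34 [370. 262.]
left end face [270. 345.]
```

```bash
python3 -m handwheel '[[0,-0.4,-0.05,0],[0,-0.5,-0.07,0],[0,-0.5,-0.07,0],[0,-0.5,-0.07,0],[0,-0.5,-0.07,0],[0,-0.5,-0.07,0],[0,-0.5,-0.07,0],[0,-0.5,-0.07,0],[0,-0.5,-0.07,0],[0,-0.5,-0.07,0]]'; python3 -c "
from h import *
st()"; python3 -m handwheel '[[0,-0.5,-0.07,0],[0,-0.5,-0.07,0],[0,-0.5,-0.07,0],[0,-0.5,-0.07,0],[0,-0.5,-0.07,0],[0,-0.5,-0.07,0],[0,-0.5,-0.07,0],[0,-0.5,-0.07,0],[0,-0.4,-0.06,0],[0,-0.3,-0.04,0]]'; python3 - <<'E'
from h import *
st()
r,d=bot.camera("scene"); cv2.imwrite("pics/scene3.png",cv2.resize(r[130:260,150:330,::-1],None,fx=4,fy=4,interpolation=cv2.INTER_CUBIC))
E
```

```text
t: 5.08
tcp_pos: [531.1, -64.6, 53.4]
ee_rot: [-0.0, -0.63, 0.777, -0.0]
ft_force: [-0.7, 1.2, 1.0]
width: 0.006
t 5.08 tcp [531.1 -64.6  53.4] ramp -44.2 -45.4 53.4 F [-0.7  1.2  1. ] w 0.01
toolx angle in ramp +pi/2: 0.001 tilt [-0. -0. -1.]
t: 5.92
tcp_pos: [577.2, -74.4, 60.1]
ee_rot: [0.0, -0.63, 0.777, -0.0]
ft_force: [-2.7, 0.5, 1.4]
width: -0.003
t 5.92 tcp [577.2 -74.4  60.1] ramp 2.9 -45.4 60.1 F [-2.7  0.5  1.4] w -0.0
toolx angle in ramp +pi/2: 0.001 tilt [ 0. -0. -1.]
```

View pics/scene3.png

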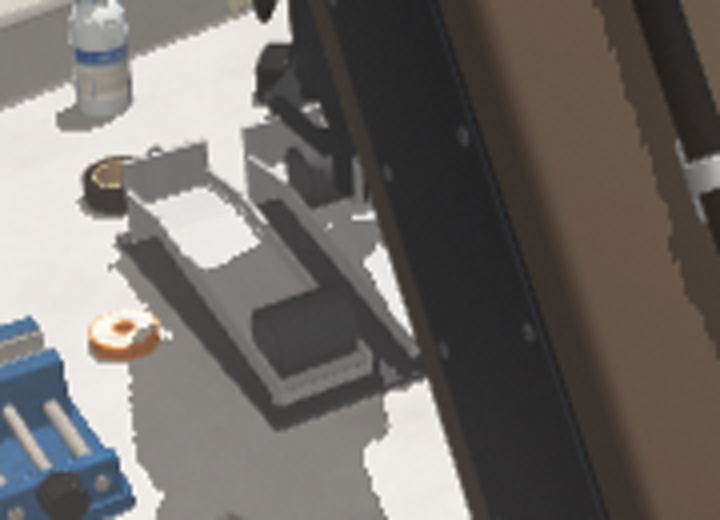

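```bash
python3 -m handwheel '[[0,-0.3,-0.04,0],[0,-0.3,-0.04,0],[0,-0.3,-0.04,0],[0,-0.3,-0.04,0],[0,-0.3,-0.02,0],[0,-0.3,0,0],[0,-0.2,0,0],[0,-0.2,0,0]]'; python3 -m handwheel '[[0,0,0,0],[0,0,0,0],[0,0,0,0],[0,0,0,0],[0,0,0,0],[0,0,0,0]]'; python3 - <<'E'
from h import *
st()
r,d=bot.camera("scene"); cv2.imwrite("pics/scene4.png",cv2.resize(r[130:260,150:330,::-1],None,fx=4,fy=4,interpolation=cv2.INTER_CUBIC))
E
```

```text
t: 6.63
tcp_pos: [598.6, -78.8, 61.7]
ee_rot: [0.0, -0.63, 0.777, -0.0]
ft_force: [0.3, 0.4, 0.1]
width: 0.002
t: 7.13
tcp_pos: [598.1, -78.7, 61.8]
ee_rot: [-0.0, -0.63, 0.777, -0.0]
ft_force: [-0.8, -0.2, -0.4]
width: -0.0
t 7.13 tcp [598.1 -78.7  61.8] ramp 24.3 -45.3 61.8 F [-0.8 -0.2 -0.4] w -0.0
toolx angle in ramp +pi/2: 0.001 tilt [-0. -0. -1.]
```

View pics/scene4.png

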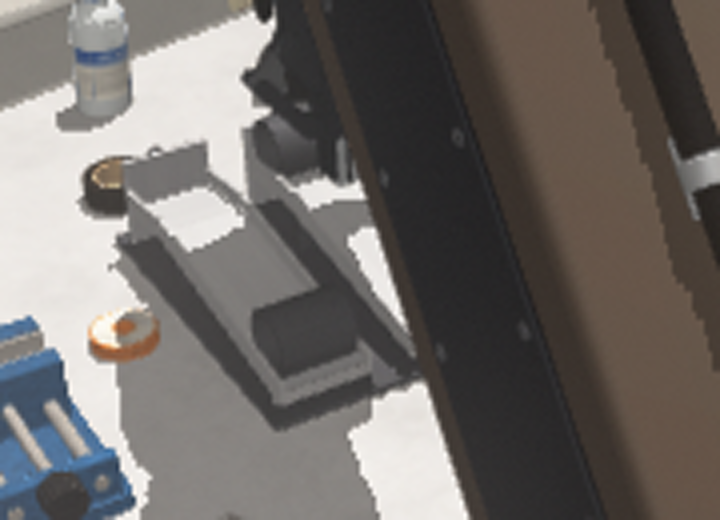

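```bash
python3 -m handwheel '[[0,0.5,-2,0],[0,0.5,-3,0],[-1,3.2,0,0],[-1,3.2,0,0],[-1,3.2,0,0],[-1,3.2,0,0],[-2.5,2,0,0],[-2.5,1.5,0,0]]'; python3 -c "
from h import *
to(-145,45,40)"
```

```text
t: 7.85
tcp_pos: [445.5, 45.7, 112.0]
ee_rot: [-0.0, -0.629, 0.777, 0.0]
ft_force: [1.8, 0.5, 0.6]
width: 0.001
t 7.85 tcp [445.5  45.7 112. ] ramp -150.7 44.8 112.0 F [1.8 0.5 0.6] w 0.0
toolx angle in ramp +pi/2: -0.001 tilt [-0. -0. -1.]
tool shift cm [-0.02 -0.58  7.2 ]
```

```bash
python3 -m handwheel '[[0,0,0,0],[0,0,2,0],[0,0,2,0],[0,0,2,0],[0,0,1.1,0],[0,0,0,0]]'; python3 - <<'E'
from h import *
st()
r,d=bot.camera("top"); cv2.imwrite("pics/top5.png",cv2.resize(r[105:275,180:340,::-1],None,fx=3.5,fy=3.5,interpolation=cv2.INTER_CUBIC)); np.save("pics/top5.npy",d)
r,d=bot.camera("scene"); cv2.imwrite("pics/scene5.png",cv2.resize(r[130:260,150:330,::-1],None,fx=4,fy=4,interpolation=cv2.INTER_CUBIC))
E
```

```text
t: 8.35
tcp_pos: [446.9, 44.9, 39.1]
ee_rot: [-0.001, -0.63, 0.777, 0.001]
ft_force: [-0.1, -0.2, 0.7]
width: 0.0
t 8.35 tcp [446.9  44.9  39.1] ramp -149.2 44.3 39.1 F [-0.1 -0.2  0.7] w 0.0
toolx angle in ramp +pi/2: 0.001 tilt [-0.003  0.    -1.   ]
```

View pics/top5.png

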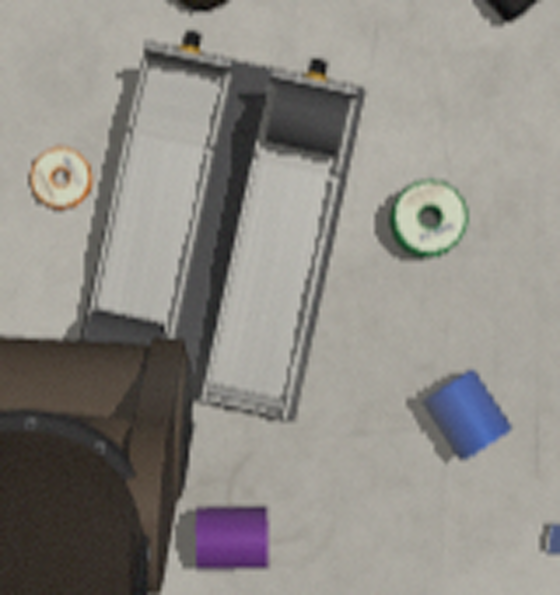

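View pics/scene5.png

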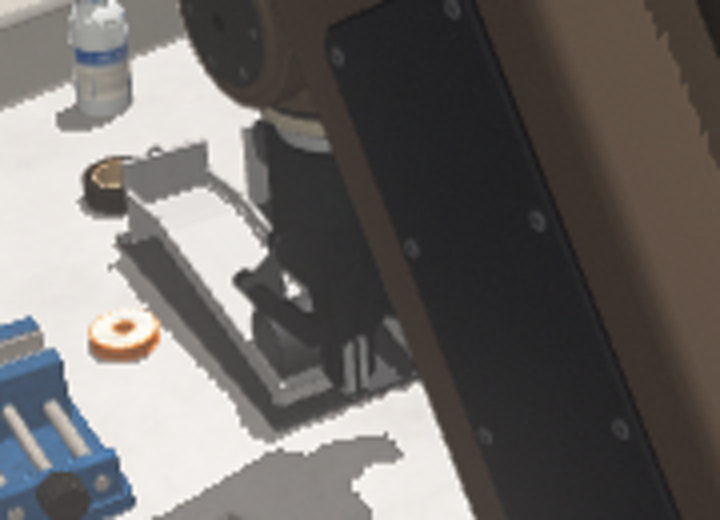

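Right offcut sits at the stop (crop ≈ (305,117)), square in its lane. The fingers are now behind the left offcut. Same push there.

```bash
python3 -m handwheel '[[0,-0.4,0,0],[0,-0.4,0,0],[0,-0.3,0,0],[0,-0.3,0,0],[0,-0.2,-0.03,0],[0,-0.3,-0.04,0],[0,-0.3,-0.04,0],[0,-0.4,-0.06,0],[0,-0.5,-0.07,0],[0,-0.5,-0.07,0]]'; python3 -c "
from h import *
st()"; python3 -m handwheel '[[0,-0.5,-0.07,0],[0,-0.5,-0.07,0],[0,-0.5,-0.07,0],[0,-0.5,-0.07,0],[0,-0.5,-0.07,0],[0,-0.5,-0.07,0],[0,-0.5,-0.07,0],[0,-0.5,-0.07,0]]'; python3 - <<'E'
from h import *
st()
r,d=bot.camera("scene"); cv2.imwrite("pics/scene6.png",cv2.resize(r[130:260,150:330,::-1],None,fx=4,fy=4,interpolation=cv2.INTER_CUBIC))
E
```

```text
t: 9.28
tcp_pos: [483.1, 37.5, 43.9]
ee_rot: [-0.0, -0.63, 0.777, 0.0]
ft_force: [-1.4, 0.7, 1.2]
width: -0.004
t 9.28 tcp [483.1  37.5  43.9] ramp -112.3 44.6 43.9 F [-1.4  0.7  1.2] w -0.0
toolx angle in ramp +pi/2: 0.001 tilt [-0. -0. -1.]
t: 9.95
tcp_pos: [522.3, 29.2, 49.5]
ee_rot: [-0.0, -0.63, 0.777, -0.0]
ft_force: [-1.2, 0.2, 1.8]
width: 0.002
t 9.95 tcp [522.3  29.2  49.5] ramp -72.2 44.6 49.5 F [-1.2  0.2  1.8] w 0.0
toolx angle in ramp +pi/2: 0.001 tilt [-0. -0. -1.]
```

View pics/scene6.png

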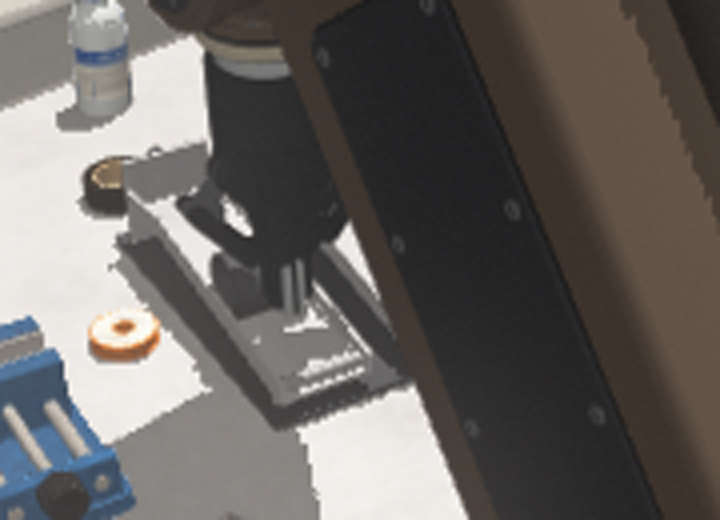

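```bash
python3 -m handwheel '[[0,-0.5,-0.07,0],[0,-0.5,-0.07,0],[0,-0.5,-0.07,0],[0,-0.5,-0.07,0],[0,-0.5,-0.07,0],[0,-0.5,-0.07,0],[0,-0.5,-0.07,0],[0,-0.5,-0.07,0],[0,-0.5,-0.07,0],[0,-0.5,-0.07,0]]'; python3 -m handwheel '[[0,-0.5,-0.07,0],[0,-0.5,-0.07,0],[0,-0.5,-0.07,0],[0,-0.4,-0.06,0],[0,-0.3,-0.04,0]]'; python3 - <<'E'
from h import *
st()
r,d=bot.camera("scene"); cv2.imwrite("pics/scene7.png",cv2.resize(r[130:260,150:330,::-1],None,fx=4,fy=4,interpolation=cv2.INTER_CUBIC))
E
```

```text
t: 10.83
tcp_pos: [571.2, 18.9, 56.5]
ee_rot: [-0.0, -0.63, 0.777, -0.0]
ft_force: [-1.4, 0.2, 1.7]
width: 0.001
t: 11.25
tcp_pos: [592.8, 14.3, 59.6]
ee_rot: [0.0, -0.63, 0.777, -0.0]
ft_force: [-1.3, 1.3, 0.5]
width: -0.004
t 11.25 tcp [592.8  14.3  59.6] ramp -0.1 44.7 59.6 F [-1.3  1.3  0.5] w -0.0
toolx angle in ramp +pi/2: 0.001 tilt [ 0. -0. -1.]
```

View pics/scene7.png

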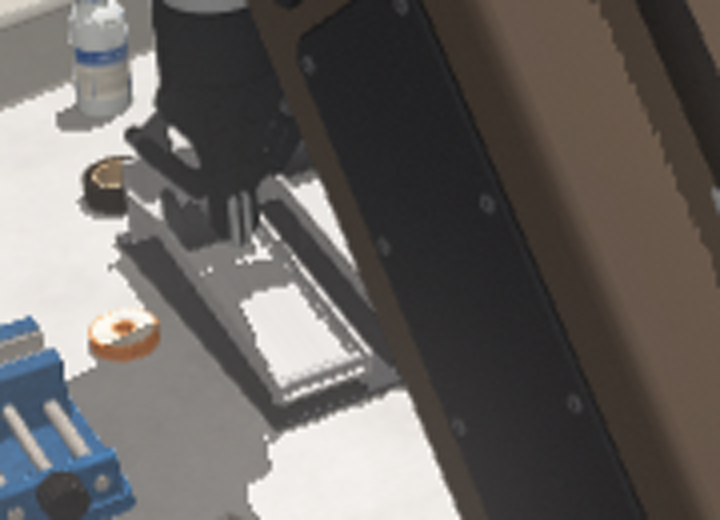

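```bash
python3 -m handwheel '[[0,-0.3,-0.04,0],[0,-0.3,-0.04,0],[0,-0.3,-0.04,0],[0,-0.3,-0.04,0],[0,-0.3,-0.04,0],[0,-0.3,0,0],[0,-0.3,0,0],[0,-0.2,0,0],[0,-0.2,0,0]]'; python3 -m handwheel '[[0,0,0,0],[0,0,0,0],[0,0,0,0],[0,0,0,0],[0,0,0,0],[0,0,0,0],[0,0,0,0],[0,0,0,0]]'; python3 - <<'E'
from h import *
st()
r,d=bot.camera("scene"); cv2.imwrite("pics/scene8.png",cv2.resize(r[130:260,150:330,::-1],None,fx=4,fy=4,interpolation=cv2.INTER_CUBIC))
E
```

```text
t: 12.05
tcp_pos: [617.1, 9.2, 61.5]
ee_rot: [0.0, -0.63, 0.777, -0.0]
ft_force: [0.2, -0.4, -1.4]
width: 0.002
t: 12.72
tcp_pos: [616.8, 9.3, 61.6]
ee_rot: [-0.0, -0.63, 0.777, -0.0]
ft_force: [0.5, 0.6, 1.0]
width: -0.0
t 12.72 tcp [616.8   9.3  61.6] ramp 24.3 44.7 61.6 F [0.5 0.6 1. ] w -0.0
toolx angle in ramp +pi/2: 0.001 tilt [ 0. -0. -1.]
```

View pics/scene8.png

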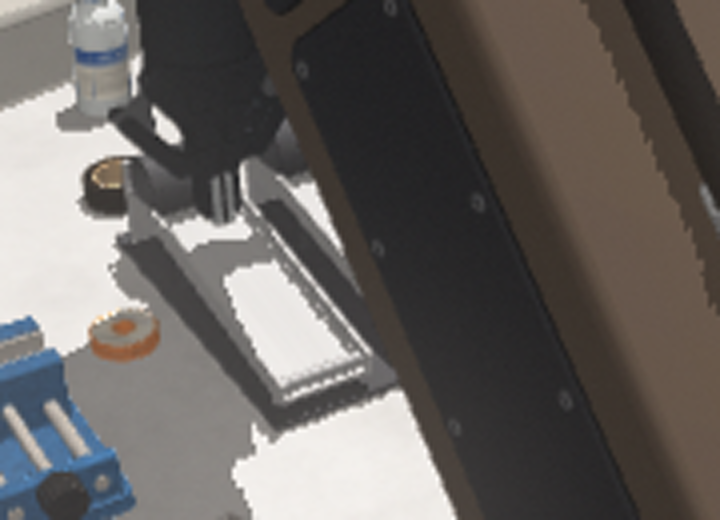

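The left offcut has rolled to the stop. I'll withdraw up and back, then check.

```bash
python3 -m handwheel '[[0,0.5,-2,0],[0,0.5,-3,0],[0,2.5,-2,0],[0,3,-2,0],[0,3,-1,0],[0,3,-1,0],[0,2.5,0,0],[0,2,0,0],[0,0,0,0],[0,0,0,0]]'; python3 - <<'E'
from fit import *
st()
r,d=bot.camera("top"); cv2.imwrite("pics/top9.png",cv2.resize(r[105:275,180:340,::-1],None,fx=3.5,fy=3.5,interpolation=cv2.INTER_CUBIC))
P,m=cloud("top",d);P=P[m];D=P[:,:2]-T0;x=D@ex;y=D@ey
for s in(45,-45):
    i=(abs(y-s)<18)&(x>55)&(x<102)&(P[:,2]>78); 
    # circle fit with r=22
    f=minimize(lambda c:np.abs(np.hypot(x[i]-c[0],P[i,2]-c[1])-22).sum(),[83,64],method="Nelder-Mead"); print(s,i.sum(),f.x.round(1), "top x",x[i].mean().round(1))
    j=(abs(y-s)<35)&(x>72)&(x<96)&(P[:,2]>78); print(" y range",y[j].min().round(1),y[j].max().round(1))
r,d=bot.camera("scene"); cv2.imwrite("pics/scene9.png",cv2.resize(r[130:260,150:330,::-1],None,fx=4,fy=4,interpolation=cv2.INTER_CUBIC))
E
```

```text
t: 13.6
tcp_pos: [450.2, 44.6, 172.1]
ee_rot: [0.0, -0.63, 0.777, -0.0]
ft_force: [0.3, 0.2, -0.2]
width: 0.0
t 13.6 tcp [450.2  44.6 172.1] ramp -145.9 44.7 172.1 F [ 0.3  0.2 -0.2] w 0.0
toolx angle in ramp +pi/2: 0.001 tilt [ 0.001 -0.    -1.   ]
45 198 [82.8 63.2] top x 82.1
 y range 22.0 71.2
-45 192 [83.1 63.1] top x 81.5
 y range -70.3 -20.6
```

View pics/top9.png

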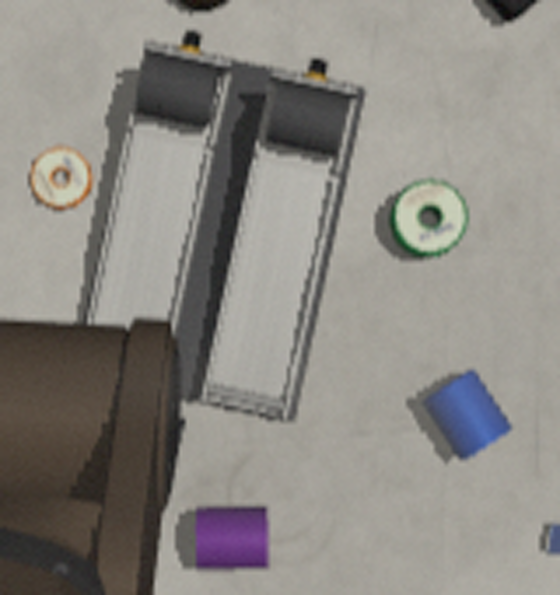

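View pics/scene9.png

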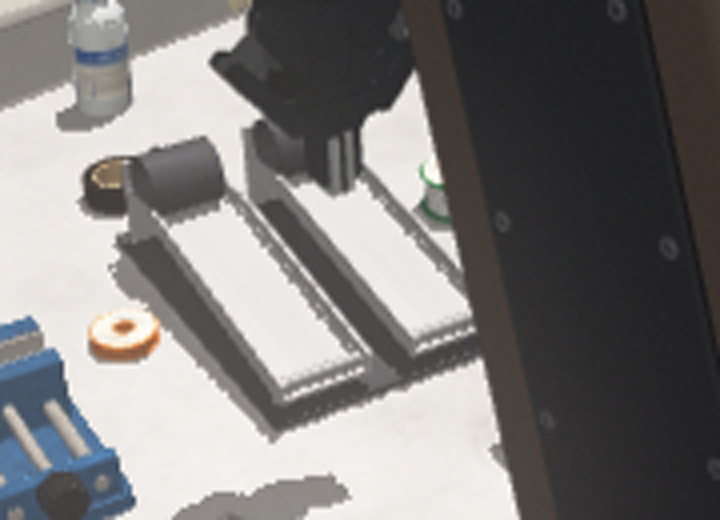

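Both offcuts sit within about 2 mm of their seats and lie square. The bystanders are where they were and the arm is clear, so I'm handing in.

```bash
python3 -m handwheel '[[0,0,0,0],[0,0,0,0],[0,0,0,0]]'; python3 -c "
from cell import bot
print(bot.finish_job())"
```

```text
t: 13.95
tcp_pos: [450.8, 44.3, 171.3]
ee_rot: [-0.0, -0.63, 0.777, 0.0]
ft_force: [-0.1, -0.4, 0.1]
width: 0.001
the job is handed in; nothing more can be done
None
```

Both offcuts are at the top of their lanes against the end stop, and the job was handed in at about 14 s; the hand-in gave no verdict. I pushed them one after the other, right then left, with the shut fingertips at about 60 mm/s. I slowed at the crest, let each roll on to the stop by itself, then withdrew the arm.

- **Position:** a fit to the depth image in the ramp's frame put the left centre at x = 82.8, z = 63.2 mm and the right at x = 83.1, z = 63.1 mm. The seats are at x = 83, z = 64 mm. Sideways, both pipes came out within about 2 mm of the lane centres.
- **Lie and rest:** both lie square across their lanes in the last top picture. I judged that by eye, and I did not measure their speed.
- **Bystanders:** the reel, spool and look-alike pipes show no shift in the last pictures. The last pictures did not cover the whole bench, so I did not re-check the side cutters or the eraser, but the arm worked well above them.
- **Force:** the reported wrist force stayed within about 3 N, and no check failed or disagreed. One move call was refused for badly formed rows and moved nothing.

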